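# Take the spinner cap off a fan blade, thread hand unknown

### The arm

A 6-joint arm with a two-finger parallel gripper is mounted at the origin on the work surface. World frame = base frame: x ahead of the robot, y to its left, z up, the work surface at z = 0. Lengths are in m, angles in degrees, forces in N, time in s.
With the tool pointing down it reaches from about 0.25 to 0.725 m from the base axis. Payload 9.7 kg.
Tool frame: the origin (TCP) lies between the finger pads; the fingertips stand 25 mm ahead of it and the grasp point (between the pads) lies 6 mm ahead of it; z points along the fingers, y is the line along which they close (so a half turn about z gives the same grasp; the last joint's range is limited). The gripper opens to 85 mm and grips with 20 to 120 N. Pads are 22 mm wide; open, the fingers measure 114 mm over their backs; the gripper's body (76 mm by 85 mm) begins 54 mm behind the grasp point. The pads swing forward as they close: fully open they stand 13 mm farther back than shut.
Start: joints at [69.328, 4.979, 10.078, 95.1, 0, 90], TCP at [0.194, 0.515, 0.223] pointing down, gripper open.
Joint ranges: [-179.16, 179.16], [-48.56, 103.87], [-65.8, 70.77], [-126.05, 130.52], [-82.76, 87.17], [-180, 180]. Speed limits (degrees/s): [127.2, 127.2, 147.25, 180, 180, 180].

### API

Orientations are given as [roll, pitch, yaw] about the fixed x, y, z axes, in that order (R = Rz(yaw) Ry(pitch) Rx(roll)).
In Python, from workcell import bot gives the robot as it stands.
- The arm moves only by the tool pendant, called after ">>>" by a JSON object that holds its "name" and its "arguments". Schema: {"type":"object","properties":{"plan":{"type":"array","items":{"type":"object","properties":{"xyz":{"type":"array","items":{"type":"number"},"minItems":3,"maxItems":3},"turn":{"type":"number"},"aperture":{"type":"number"}},"additionalProperties":false,"required":["aperture"]},"minItems":1,"maxItems":5},"force":{"type":"number"},"only":{"type":"string"},"quiet":{"type":"boolean"},"lines":{"type":"string"}},"required":["plan"],"additionalProperties":false}. plan is a list of rows, 1 to 5 of them, each an object with the fields xyz (a list: dx, dy, dz in mm), turn (a turn about the tool's z in units of 4 degrees), aperture (the finger opening in m); a field left out counts as zero (the opening has to be given); each row is the pose to reach, as a shift and turn from the pose commanded when the call began, along the tool's axes at that moment; what a row does not reach only later rows make up. A row lasts 1/12 s, in which the tool goes at most 0.0417 m and 7.16 degrees, less where a joint would pass 70% of its speed; a pose out of reach is approached as far as the arm can. The fingers move at their own pace and stop on an object; force is the grip in N (left out, the last holds). Time passes only in rows, so rows that do not move let the fingers close. The tool returns the time, the measured TCP pose, the force, the opening and the grip force at its end. only (a regular expression) keeps the lines of the reply that match it, lines (a string "A,B") keeps lines A to B, and quiet returns only ok. Input that does not fit is refused with a message, and nothing moves.
- bot.get_obs(): the state, without advancing time (a new reading comes with each control period).
- bot.camera(name): name is "scene" or "top"; returns the picture (400x640x3 uint8, blue, green, red); there is no depth.
- bot.camera_info(name): a dict with "mtx" (3x3 intrinsics, pixels), "extrinsics" (4x4, takes a point from camera to world coordinates). Camera axes: x right, y down, z forward; pixel columns grow to the right and rows downward; lengths in m; the calibration is good to about 2 mm. A picture is of the moment at which its call begins. camera_info takes no time and is no camera call.
- bot.job_done(): hands the job in; it is judged then, once.
The state is a dict: "time": time; "q": joint angles; "qd": joint speeds; "joint_efforts": joint torques, N m; "ee_pos": TCP position; "tcp_rot": TCP orientation; "wrist_force": force on the tool from outside, world axes, zero at the start; "torque": the same for the moment, N m; "opening": finger opening in m; "grasp_force": force on a finger pad.
Only numpy, scipy, OpenCV 4.12 (cv2) and the standard library are available. Lean on these libraries where they do the work, as an engineer would, in place of code of your own. Each camera call takes 0.05 s, during which the arm holds its last target. There are 200 camera calls.

### The job

The fan lies on its back on the garage bench with its front guard off, and the orange spinner cap in its middle has to come off, but nobody knows whether its thread is left- or right-handed. Feel which way it loosens, trying the other way if it is stuck, turn it that way until it stops at nearly a quarter turn, then lift it straight off. Finish while still holding the cap in the gripper, upright and steady, about 10 cm above its seat, and leave the screwdriver, tin, jar and wrench alone.

Things in the scene. Friction and masses are not known exactly. Their poses are not given: they have to be found in the camera images.
- cap: Orange ribbed plastic spinner cap, 56 mm across, 44 mm high, straight-sided for its lower 34 mm, slightly domed, small white index bar on top; 0.12 kg. It starts seated flat on the fan's blue hub, axis upright. Origin: centre of its underside; z up; x points along the white bar, at the start within 2 degrees of the fan's x axis. A grip of about 45 N on the straight sides holds it.
- cap_grip (a point): Point on the cap's axis 26 mm above its underside, a good height to grip. The cap's thread hand varies and cannot be seen. From above, it turns about 10 degrees the wrong way to a hard stop, but about 80 degrees the right way (clockwise or not) to a hard stop, hardly rising; it lifts straight off only from about 60 degrees on. The grasp itself may turn it a few degrees.
- seat (a point): Centre of the hub's flat face, 105 mm above the bench, where the middle of the cap's underside sits; axes as the fan's. With the cap gripped, turning freely takes less than 0.3 N m about the vertical; pushing 0.1 rad into a stop raises 0.5 N m or more.
- fan: Fan head on its back, fixed to the bench, blade locked: white motor pod, wire rear guard (rim 323 mm across, top 92 mm above the bench), five blue blades 270 mm across, up to 100 mm above the bench, and a blue hub 72 mm across whose flat face is 105 mm above the bench. Under the cap the hub has a steel stub 21 mm high. Origin: on the bench under the hub's centre; z up.
- screwdriver: Bystander: screwdriver with red handle, 200 mm long, lying beside the fan. Origin: its middle, on the bench.
- grease_tin: Bystander: green tin, 68 mm across and 70 mm high, standing beside the fan. Origin: centre of its underside.
- screw_jar: Bystander: clear jar with blue lid, 60 mm across and 85 mm high, standing beside the fan. Origin: centre of its underside.
- wrench: Bystander: steel wrench 180 mm long, lying beside the fan. Origin: its middle, on the bench.

How it is judged (in metres and radians):
On the way:
1. the cap, still on its hub, has been turned to where its thread lets go (more than 52 degrees from its start) (angle between the x axis of cap and the x axis of fan, either way round above 0.91 rad and z of cap in the frame of seat below 0.008 m and horizontal distance between cap and seat below 0.008 m), for 0.1 s.
At the end, for the whole second after the job is handed in: Fingers hold the cap (over 2 N), underside over 70 mm above the hub face (below 0.4 m over the bench), within 100 mm sideways of the hub axis and 0.35 rad of upright, slower than 30 mm/s, not touching the fan; bystanders within 30 mm of their starts (z of cap in the frame of seat above 0.07 m and contact force between the fingers and cap above 2 N and contact force between cap and fan below 0.2 N and angle between cap's own z axis and vertical below 0.35 rad and linear speed of cap below 0.03 m/s and height (world z) of cap below 0.4 m and horizontal distance between cap and seat below 0.1 m and distance of each of screwdriver, grease_tin, screw_jar, wrench from where it was at the start of the episode below 0.03 m); the arm keeps its last pose, push and grip.
It fails at once if a bystander was moved by more than 30 mm (distance of any of screwdriver, grease_tin, screw_jar, wrench from where it was at the start of the episode above 0.03 m).
It fails at once if the cap was pulled off without being turned loose (z of cap in the frame of seat between 0.012 and 0.03 m and angle between the x axis of cap and the x axis of fan, either way round below 0.6 rad).
It also fails if it takes over 42 s, if anything falls off the work surface, if the arm or the gripper's body presses on something with over 40 N, if the wrist force passes 120 N, or if a joint passes its speed limit or range.

## Working session

There is one attempt and no reset: what is moved stays moved. The work goes in short steps, Python scripts to look and compute and a tool call to move; the robot and the scene stay as the last step left them, time stands still between calls to the robot, and variables do not carry over. Pictures are saved under pics/ and viewed, at most 10 in all, crops included, and the job is handed in when it is done.

```bash
ls; mkdir -p pics
```

Run:
```python
from workcell import bot
import cv2
for n in("scene","top"):
    cv2.imwrite(f"pics/{n}0.png",bot.camera(n)); i=bot.camera_info(n); print(n,i["mtx"],i["extrinsics"])
o=bot.get_obs(); print(o)
```

```text
pics
workcell.py
scene [[510.79968759   0.         315.21179208]
 [  0.         510.79968759 197.53741991]
 [  0.           0.           1.        ]] [[-0.82551113  0.40945666 -0.3884284   1.1523047 ]
 [ 0.56428458  0.58575664 -0.58178353  0.92922656]
 [-0.01069063 -0.69945293 -0.7145987   1.20841092]
 [ 0.          0.          0.          1.        ]]
top [[447.94727623   0.         320.95706084]
 [  0.         447.94727623 202.68388614]
 [  0.           0.           1.        ]] [[-0.00682925 -0.99325965  0.11570921  0.41850028]
 [-0.9998599   0.00855096  0.01438981  0.01062329]
 [-0.01528225 -0.11559473 -0.99317889  1.30845141]
 [ 0.          0.          0.          1.        ]]
{'time': 0.1, 'q': array([6.93277193e+01, 5.00728500e+00, 1.00407812e+01, 9.50991102e+01,
       1.20276742e-04, 9.00012839e+01]), 'qd': array([-0.01247738, -0.05743122,  0.04622808,  0.02507572, -0.05760605,
        0.00683106]), 'joint_efforts': array([-6.89564386e-04, -5.21561372e+01,  4.65653014e+01,  1.60681136e-02,
       -4.51585606e-06,  7.67412928e-06]), 'ee_pos': array([0.1940904 , 0.51439957, 0.22237634]), 'tcp_rot': array([-1.79934386e+02, -1.18806419e-04,  1.59326435e+02]), 'wrist_force': array([ 0.05376335, -0.63853638,  0.88614266]), 'torque': array([ 0.0208732 ,  0.05062112, -0.00804643]), 'grasp_force': 0.0, 'opening': 0.08554833421189255}
```

View pics/scene0.png

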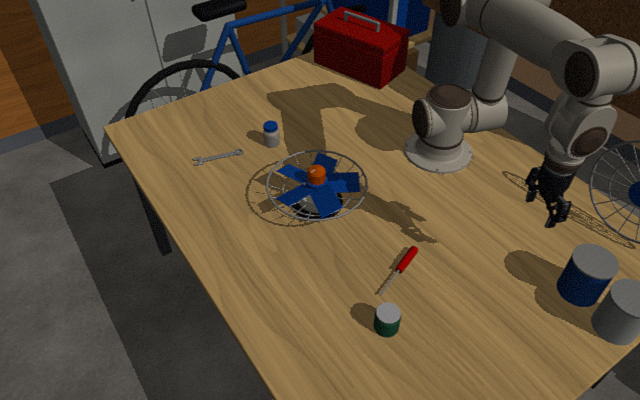

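View pics/top0.png

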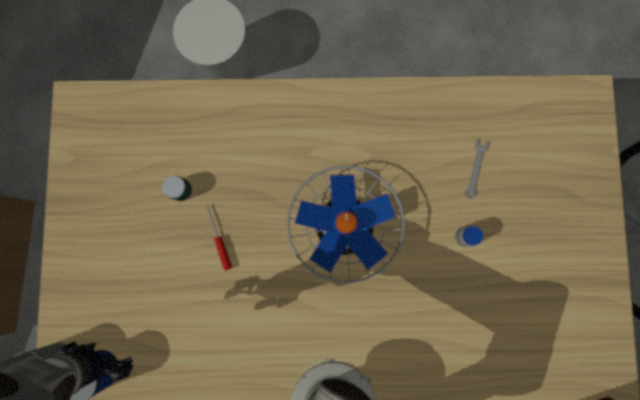

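The scene view shows the orange cap near (316,174), and the top view shows it near (346,222) with its white bar. The jar is at (470,236) and the wrench at (477,168), both well clear. Next I'll enlarge both views.

Run:
```python
import cv2,numpy as np
a=cv2.imread("pics/scene0.png")[150:210,276:356];b=cv2.imread("pics/top0.png")[192:252,306:386]
f=lambda x:cv2.resize(x,None,fx=5,fy=5,interpolation=cv2.INTER_CUBIC)
cv2.imwrite("pics/c0.png",np.hstack([f(a),f(b)]))
for im,n,o in((a,"scene",(276,150)),(b,"top",(306,192))):
    h=cv2.cvtColor(im,cv2.COLOR_BGR2HSV); m=cv2.inRange(h,(3,120,60),(22,255,255)); ys,xs=np.nonzero(m)
    print(n,xs.min()+o[0],xs.max()+o[0],ys.min()+o[1],ys.max()+o[1],xs.mean()+o[0],ys.mean()+o[1],len(xs))
```

```text
scene 276 355 150 209 313.53521126760563 170.74788732394367 1420
top 336 356 212 232 346.19417475728153 222.55016181229774 309
```

View pics/c0.png

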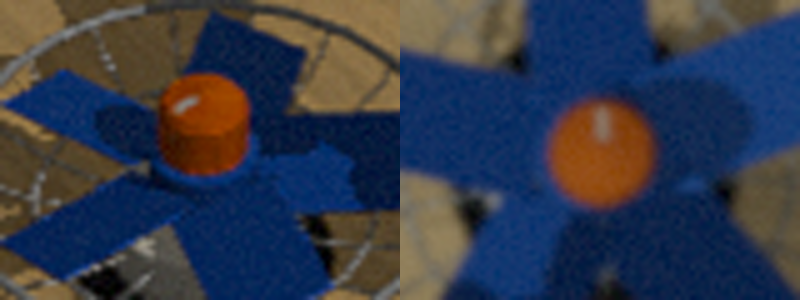

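The crop shows the cap in the scene view spanning x 158–250 and y 72–177 (5x scale). In the top view it is a circle centred at (201,153), with its bar pointing up, along world +x.

Create h.py:
```python
from workcell import bot
import numpy as np
def ray(n,u,v):
    i=bot.camera_info(n);E=np.array(i["extrinsics"]);d=E[:3,:3]@np.linalg.solve(i["mtx"],[u,v,1]);return E[:3,3],d/np.linalg.norm(d)
def tri(*r):
    A=sum(np.eye(3)-np.outer(d,d) for o,d in r);b=sum((np.eye(3)-np.outer(d,d))@o for o,d in r)
    p=np.linalg.solve(A,b);return p,[np.linalg.norm((np.eye(3)-np.outer(d,d))@(p-o)) for o,d in r]
def at(n,u,v,z):
    o,d=ray(n,u,v);return o+d*(z-o[2])/d[2]
```

Run:
```python
from h import *
t=(345.8,222.3);
for s in((316.4,170),(316.4,171),(316.4,174.6)): print(tri(ray("scene",*s),ray("top",*t)))
print(at("top",*t,.137),at("scene",316.4,170.3,.139),at("scene",316.4,174.6,.127), at("scene",316.4,180,.105))
print("bar",at("top",306+40.4-.4,192+20.2-.4,.145),at("top",306+40.6-.4,192+28.2-.4,.148))
from scipy.spatial.transform import Rotation as R
o=bot.get_obs();r=R.from_euler("xyz",o["tcp_rot"],degrees=True)
print(r.as_matrix().round(3), r.inv().apply(np.array([.4,-.05,.3])-o["ee_pos"]))
```

```text
(array([ 0.5020755 , -0.03662695,  0.14057676]), [np.float64(0.0005010801084291267), np.float64(0.0005010801084291845)])
(array([ 0.50225318, -0.03670097,  0.13644233]), [np.float64(0.000652892074318269), np.float64(0.0006528920743182665)])
(array([ 0.50289869, -0.03696918,  0.12143164]), [np.float64(0.0012041139332700838), np.float64(0.0012041139332700152)])
[ 0.50272769 -0.03708359  0.137     ] [ 0.50152244 -0.0365768   0.139     ] [ 0.50534728 -0.03119235  0.127     ] [ 0.50616965 -0.03034462  0.105     ]
bar [ 0.52956188 -0.03764164  0.145     ] [ 0.50842526 -0.03775867  0.148     ]
[[-0.936  0.353 -0.   ]
 [ 0.353  0.936 -0.001]
 [ 0.    -0.001 -1.   ]] [-0.39190774 -0.45544981 -0.07710295]
```
Cap at about (0.502,-0.037), seat z 0.105 consistent. Triangulated z of rim 0.1365-0.14 ✓.

Careful with the scale: shifts go in mm and turns go in units of 4 degrees. That gives: -0.144 m is -144, -0.121 m is -121.

>>> {"name": "pendant", "arguments": {"plan": [{"xyz":[-20, -17, 0], "aperture":0.085}, {"xyz":[-51, -43, 0], "aperture":0.085}, {"xyz":[-82, -69, 0], "aperture":0.085}, {"xyz":[-113, -95, 0], "aperture":0.085}, {"xyz":[-144, -121, 0], "aperture":0.085}], "force": 45}}

```text
time: 0.52
ee_pos: [0.2864, 0.3488, 0.2226]
tcp_rot: [-180.0, -0.0, 159.4]
wrist_force: [1.8, -0.6, 0.2]
opening: 0.0848
grasp_force: 0.0
```

>>> {"name": "pendant", "arguments": {"plan": [{"xyz":[-31, -26, 0], "aperture":0.085}, {"xyz":[-62, -52, 0], "aperture":0.085}, {"xyz":[-93, -78, 0], "aperture":0.085}, {"xyz":[-124, -104, 0], "aperture":0.085}, {"xyz":[-155, -130, 0], "aperture":0.085}]}}

```text
time: 0.93
ee_pos: [0.3856, 0.1723, 0.2229]
tcp_rot: [180.0, 0.0, 159.3]
wrist_force: [-0.3, 1.0, -0.8]
opening: 0.0849
grasp_force: 0.0
```

>>> {"name": "pendant", "arguments": {"plan": [{"xyz":[-31, -26, 0], "aperture":0.085}, {"xyz":[-62, -52, 0], "aperture":0.085}, {"xyz":[-93, -78, 0], "aperture":0.085}, {"xyz":[-124, -104, 0], "aperture":0.085}, {"xyz":[-140, -117, 0], "aperture":0.085}]}}

```text
time: 1.35
ee_pos: [0.4761, 0.0118, 0.2224]
tcp_rot: [-180.0, -0.0, 159.2]
wrist_force: [0.0, 0.1, -0.2]
opening: 0.0851
grasp_force: 0.0
```

Run:
```python
from h import *
from scipy.spatial.transform import Rotation as R
o=bot.get_obs();r=R.from_euler("xyz",o["tcp_rot"],degrees=True)
print(o["q"],r.inv().apply(np.array([.5022,-.037,.223])-o["ee_pos"]))
```

```text
[ 1.44695082e+00 -5.08043206e+00 -4.21155593e-02  9.50634207e+01
 -3.96703702e-02  2.22545142e+01] [-0.04175485 -0.03636191 -0.00060442]
```

In the tool's units: 0.06 m is 60, 0.045 m is 45.

>>> {"name": "pendant", "arguments": {"plan": [{"xyz":[-25, -22, 0], "aperture":0.085}, {"xyz":[-42, -36, 0], "aperture":0.085}, {"xyz":[-42, -36, 20], "aperture":0.085}, {"xyz":[-42, -36, 45], "aperture":0.085}, {"xyz":[-42, -36, 60], "aperture":0.085}]}}

```text
time: 1.77
ee_pos: [0.5011, -0.0338, 0.1604]
tcp_rot: [-180.0, -0.1, 159.3]
wrist_force: [-0.5, 0.5, -0.7]
opening: 0.0854
grasp_force: 0.0
```

>>> {"name": "pendant", "arguments": {"plan": [{"xyz":[0, 0, 12], "aperture":0.085}, {"xyz":[0, 0, 20], "aperture":0.085}, {"xyz":[0, 0, 25], "aperture":0.085}, {"xyz":[0, 0, 25], "aperture":0.085}]}}

```text
time: 2.1
ee_pos: [0.5013, -0.033, 0.1374]
tcp_rot: [-180.0, -0.0, 159.3]
wrist_force: [0.0, -0.1, -0.3]
opening: 0.0848
grasp_force: 0.0
```

Run:
```python
from h import *
import cv2
from scipy.spatial.transform import Rotation as R
o=bot.get_obs();r=R.from_euler("xyz",o["tcp_rot"],degrees=True)
print(o["q"],r.inv().apply(np.array([.5022,-.037,.137])-o["ee_pos"]))
a=bot.camera("scene")[110:210,256:386]
cv2.imwrite("pics/s1.png",cv2.resize(a,None,fx=6,fy=6,interpolation=cv2.INTER_CUBIC))
```

```text
[-3.77184847e+00 -2.35900396e+00 -6.85946915e+00  8.55424892e+01
  1.81113144e-03  1.68845895e+01] [-0.00221489 -0.00339568  0.00042305]
```

View pics/s1.png

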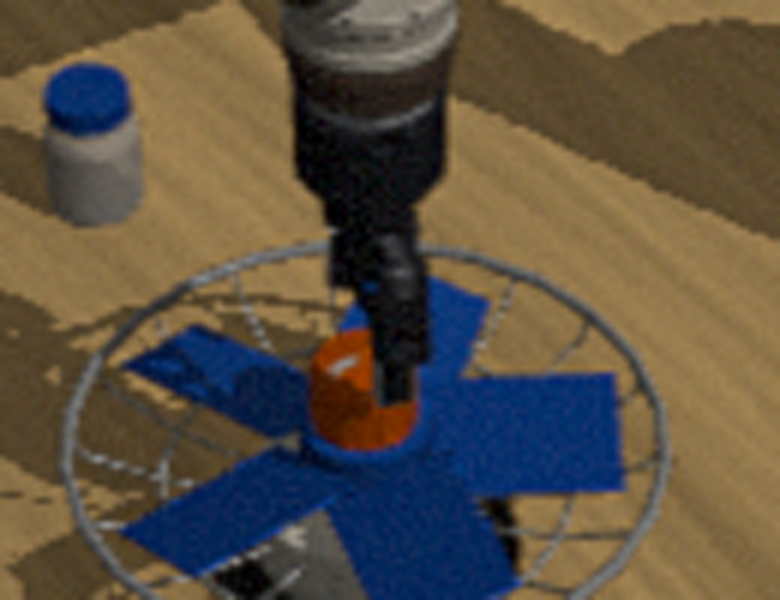

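The fingers straddle the cap, which is at (365,390) in the crop, and nothing touches. The tool is about 4 mm off centre, so I'll correct that and close.

>>> {"name": "pendant", "arguments": {"plan": [{"xyz":[-2, -3.4, 0], "aperture":0.085}, {"xyz":[-2, -3.4, 0], "aperture":0.085}, {"xyz":[-2, -3.4, 0], "aperture":0.06}, {"xyz":[-2, -3.4, 0], "aperture":0.06}], "force": 45}}

```text
time: 2.48
ee_pos: [0.5025, -0.0372, 0.1385]
tcp_rot: [180.0, 0.0, 159.3]
wrist_force: [0.1, 0.8, -0.1]
opening: 0.0638
grasp_force: 0.0
```

>>> {"name": "pendant", "arguments": {"plan": [{"aperture":0.05}, {"aperture":0.05}, {"aperture":0.045}, {"aperture":0.045}, {"aperture":0.045}], "force": 45}}

```text
time: 2.9
ee_pos: [0.5024, -0.0371, 0.1385]
tcp_rot: [180.0, 0.0, 159.3]
wrist_force: [-0.2, -0.3, 4.7]
opening: 0.045
grasp_force: 2.3
```

```bash
python3 -c "
from h import *
o=bot.get_obs();print(o['wrist_force'],o['torque'],o['ee_pos'])"
```

```text
[-0.16780084 -0.29429018  4.65173298] [-0.13086307  0.16555657 -0.07928673] [ 0.50239957 -0.0371465   0.13845799]
```

Run:
```python
from h import *
import cv2
f=lambda x,k:cv2.resize(x,None,fx=k,fy=k,interpolation=cv2.INTER_CUBIC)
a=bot.camera("scene")[130:200,276:356];b=bot.camera("top")[187:257,306:386]
cv2.imwrite("pics/s2.png",np.hstack([f(a,5),f(b,5)]))
```

```text
(no output)
```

View pics/s2.png

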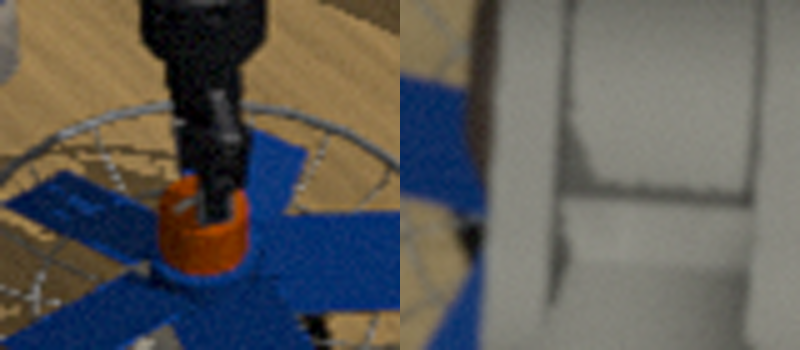

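The fingertip is at crop (215,222), on the dome rim rather than down the side, so the grip is too high. I'll measure how high the tip is.

Run:
```python
from h import *
c=np.array([.5024,-.037]);e=np.array([.353,.936])
def prj(n,p):
    i=bot.camera_info(n);q=np.linalg.inv(i["extrinsics"])@np.r_[p,1];q=np.array(i["mtx"])@q[:3];return q[:2]/q[2]
for nm,off,cc in(("open",.0425,np.array([.5013,-.033])),("closed",.0225,c)):
  for z in(.11,.12,.13,.14,.15,.16): print(nm,z,[prj("scene",np.r_[cc+e*(off+t),z]).round(1) for t in(0,.012)])
print("seen open tip",256+395/6,110+402/6,"closed",276+217/5,130+222/5)
o=bot.get_obs();print(o["opening"],o["q"][5])
```

```text
open 0.11 [array([320.5, 187. ]), array([321.5, 189.6])]
open 0.12 [array([320.5, 184.6]), array([321.5, 187.3])]
open 0.13 [array([320.5, 182.3]), array([321.4, 184.9])]
open 0.14 [array([320.5, 179.9]), array([321.4, 182.6])]
open 0.15 [array([320.5, 177.5]), array([321.4, 180.2])]
open 0.16 [array([320.4, 175.1]), array([321.4, 177.7])]
closed 0.11 [array([317.9, 182. ]), array([318.8, 184.6])]
closed 0.12 [array([317.9, 179.7]), array([318.8, 182.3])]
closed 0.13 [array([317.9, 177.3]), array([318.8, 179.9])]
closed 0.14 [array([317.8, 174.9]), array([318.8, 177.5])]
closed 0.15 [array([317.8, 172.5]), array([318.8, 175.1])]
closed 0.16 [array([317.8, 170.1]), array([318.7, 172.7])]
seen open tip 321.8333333333333 177.0 closed 319.4 174.4
0.0448359320961718 16.448845906801044
```

In the tool's units: -0.004 m is -4.

>>> {"name": "pendant", "arguments": {"plan": [{"xyz":[0, 0, -4], "aperture":0.085}, {"xyz":[0, 0, -4], "aperture":0.085}, {"xyz":[0, 0, -4], "aperture":0.085}, {"xyz":[0, 0, -4], "aperture":0.085}, {"xyz":[0, 0, -4], "aperture":0.085}]}}

```text
time: 3.42
ee_pos: [0.5022, -0.0371, 0.1418]
tcp_rot: [-180.0, -0.0, 159.3]
wrist_force: [-0.2, 0.1, -0.7]
opening: 0.0849
grasp_force: 0.0
```

>>> {"name": "pendant", "arguments": {"plan": [{"xyz":[0, 0, 8], "aperture":0.085}, {"xyz":[0, 0, 16], "aperture":0.085}, {"xyz":[0, 0, 22], "aperture":0.085}, {"xyz":[0, 0, 24], "aperture":0.085}, {"xyz":[0, 0, 24], "aperture":0.085}]}}

```text
time: 3.83
ee_pos: [0.5017, -0.037, 0.1168]
tcp_rot: [-180.0, -0.1, 159.3]
wrist_force: [0.3, 0.5, 0.0]
opening: 0.0848
grasp_force: 0.0
```

Run:
```python
from h import *
import cv2
a=bot.camera("scene")[130:200,271:361]
cv2.imwrite("pics/s3.png",cv2.resize(a,None,fx=8,fy=8,interpolation=cv2.INTER_CUBIC))
```

```text
(no output)
```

View pics/s3.png

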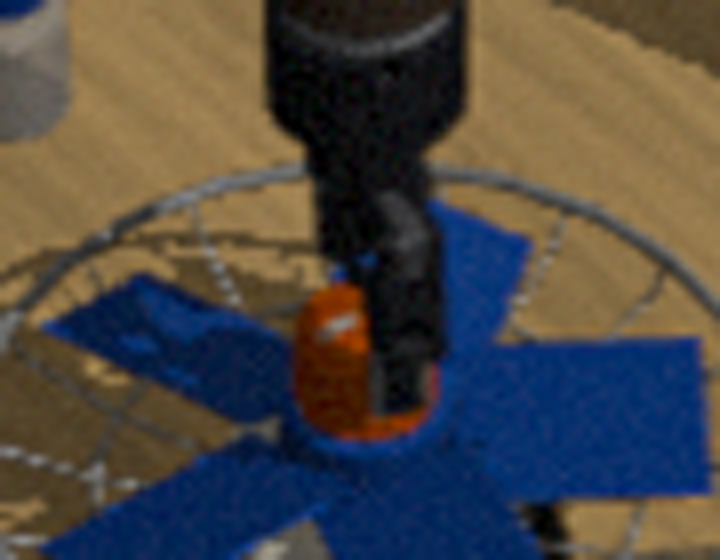

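The tip is at (400,415), which puts it at z≈0.135 open. That is still about 1 cm high, so I'll lower it 9 mm and close.

In the tool's units: 0.009 m is 9, 0.005 m is 5.

>>> {"name": "pendant", "arguments": {"plan": [{"xyz":[0, 0, 5], "aperture":0.085}, {"xyz":[0, 0, 9], "aperture":0.085}, {"xyz":[0, 0, 9], "aperture":0.065}, {"xyz":[0, 0, 9], "aperture":0.065}, {"xyz":[0, 0, 9], "aperture":0.065}], "force": 45}}

```text
time: 4.3
ee_pos: [0.5023, -0.0371, 0.1091]
tcp_rot: [180.0, 0.0, 159.3]
wrist_force: [-0.1, 0.7, 1.1]
opening: 0.0653
grasp_force: 0.0
```

>>> {"name": "pendant", "arguments": {"plan": [{"aperture":0.045}, {"aperture":0.045}, {"aperture":0.045}, {"aperture":0.045}, {"aperture":0.045}], "force": 45}}

```text
time: 4.72
ee_pos: [0.5025, -0.0371, 0.1097]
tcp_rot: [180.0, 0.1, 159.3]
wrist_force: [-1.0, 0.1, 5.2]
opening: 0.0547
grasp_force: 48.2
```

```bash
python3 -c "
from h import *
import cv2
o=bot.get_obs();print(o['wrist_force'],o['torque'],o['ee_pos'])
a=bot.camera('scene')[130:200,271:361]
cv2.imwrite('pics/s4.png',cv2.resize(a,None,fx=8,fy=8,interpolation=cv2.INTER_CUBIC))"
```

```text
[-1.03150375  0.06339532  5.21610381] [-0.07317205  0.27950877  0.02506867] [ 0.50245387 -0.03714412  0.10965366]
```

View pics/s4.png

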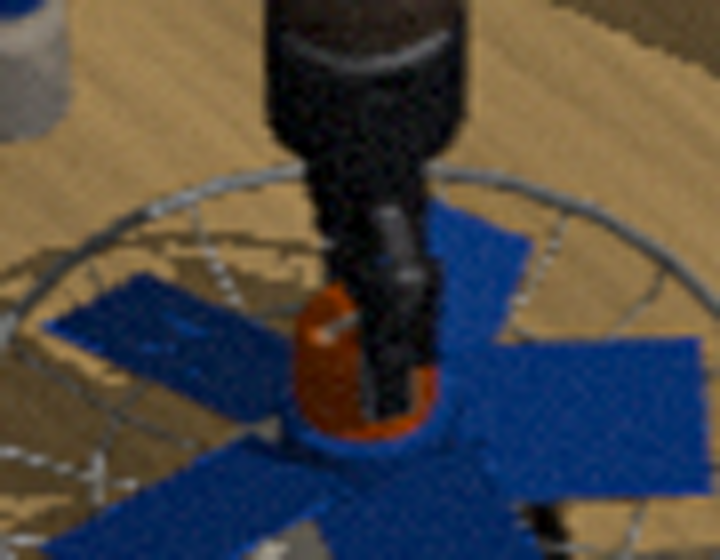

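The cap is now gripped on its straight side, with the tip near its base at (385,415): opening 55 mm, 48 N, small side forces. I'll feel the counter-clockwise direction first, which is a negative turn about the tool z axis.

In the tool's units: -8 degrees is -2.

>>> {"name": "pendant", "arguments": {"plan": [{"turn":-1, "aperture":0.045}, {"turn":-2, "aperture":0.045}, {"turn":-2, "aperture":0.045}]}}

```text
time: 5.02
ee_pos: [0.5027, -0.0372, 0.1097]
tcp_rot: [180.0, 0.1, 167.6]
wrist_force: [-0.9, -0.7, 3.9]
opening: 0.0548
grasp_force: 48.2
```

```bash
python3 -c "
from h import *
o=bot.get_obs();print(o['wrist_force'],o['torque'],o['q'][5])"
```

```text
[-0.92815705 -0.6684774   3.93050128] [0.00658863 0.02531692 0.07413996] 8.213598244530768
```

>>> {"name": "pendant", "arguments": {"plan": [{"turn":-1, "aperture":0.045}, {"turn":-1.75, "aperture":0.045}, {"turn":-1.75, "aperture":0.045}]}}

```text
time: 5.27
ee_pos: [0.5027, -0.0372, 0.1097]
tcp_rot: [-180.0, 0.1, 174.5]
wrist_force: [0.3, -0.4, 5.0]
opening: 0.0545
grasp_force: 48.2
```

```bash
python3 -c "
from h import *
o=bot.get_obs();print(o['wrist_force'],o['torque'],o['q'][5])"
```

```text
[ 0.3072894  -0.39911675  5.02050772] [-0.05222972  0.00901802  0.13627517] 1.276195944435877
```

>>> {"name": "pendant", "arguments": {"plan": [{"turn":-1, "aperture":0.045}, {"turn":-2, "aperture":0.045}, {"turn":-2.5, "aperture":0.045}, {"turn":-2.5, "aperture":0.045}]}}

```text
time: 5.6
ee_pos: [0.5027, -0.0374, 0.1097]
tcp_rot: [-180.0, 0.1, -175.6]
wrist_force: [-0.4, -2.3, 4.4]
opening: 0.0546
grasp_force: 48.2
```

```bash
python3 -c "
from h import *
import cv2
o=bot.get_obs();print(o['wrist_force'],o['torque'],o['q'][5])
a=bot.camera('scene')[130:200,271:361]
cv2.imwrite('pics/s5.png',cv2.resize(a,None,fx=8,fy=8,interpolation=cv2.INTER_CUBIC))"
```

```text
[-0.40877742 -2.25709575  4.41160965] [-0.34287095 -0.02493493  0.11672863] -8.671557808885762
```

View pics/s5.png

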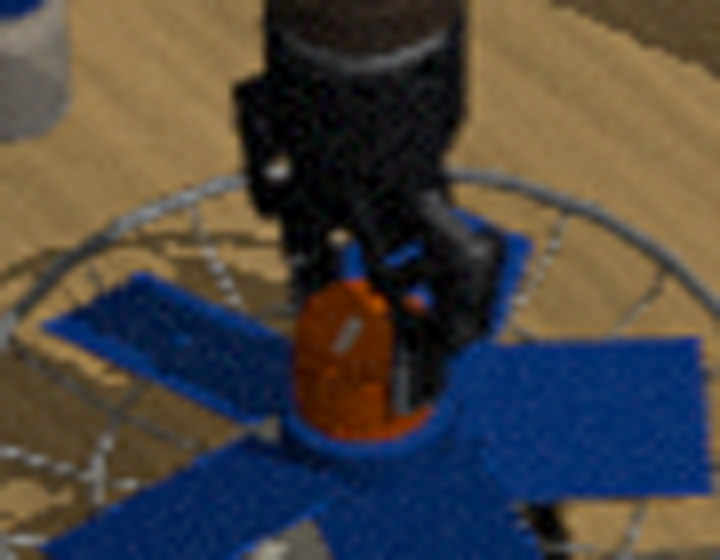

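The white bar at (345,335) has turned with the gripper, and after 25° the torque is only 0.12 N m. So it loosens counter-clockwise, and I'll keep turning.

>>> {"name": "pendant", "arguments": {"plan": [{"turn":-1.5, "aperture":0.045}, {"turn":-3, "aperture":0.045}, {"turn":-4.5, "aperture":0.045}, {"turn":-6, "aperture":0.045}, {"turn":-7.5, "aperture":0.045}]}}

```text
time: 6.07
ee_pos: [0.5028, -0.0378, 0.1097]
tcp_rot: [-179.9, 0.0, -145.4]
wrist_force: [-0.1, -5.4, 5.5]
opening: 0.0547
grasp_force: 48.3
```

>>> {"name": "pendant", "arguments": {"plan": [{"turn":-1.25, "aperture":0.045}, {"turn":-2.5, "aperture":0.045}, {"turn":-3.75, "aperture":0.045}, {"turn":-3.75, "aperture":0.045}]}}

```text
time: 6.4
ee_pos: [0.503, -0.0381, 0.1097]
tcp_rot: [-179.8, -0.0, -130.4]
wrist_force: [2.5, -5.3, 2.7]
opening: 0.055
grasp_force: 48.1
```

```bash
python3 -c "
from h import *
o=bot.get_obs();print(o['wrist_force'],o['torque'],o['q'][5])"
```

```text
[ 2.5239703  -5.34121799  2.68052346] [-1.12722233 -0.40953094  0.1362549 ] -53.84791850491251
```

>>> {"name": "pendant", "arguments": {"plan": [{"turn":-0.75, "aperture":0.045}, {"turn":-1.5, "aperture":0.045}, {"turn":-1.5, "aperture":0.045}]}}

```text
time: 6.65
ee_pos: [0.5027, -0.0383, 0.1097]
tcp_rot: [-179.9, -0.1, -124.6]
wrist_force: [-0.7, -7.5, 5.2]
opening: 0.0548
grasp_force: 48.2
```

```bash
python3 -c "
from h import *
o=bot.get_obs();print(o['wrist_force'],o['torque'],o['q'][5])"
```

```text
[-0.70948508 -7.49211122  5.18388694] [-1.36600758  0.15949487 -0.00229905] -59.71218925326349
```

In the tool's units: -5 degrees is -1.25.

>>> {"name": "pendant", "arguments": {"plan": [{"turn":-0.75, "aperture":0.045}, {"turn":-1.25, "aperture":0.045}, {"turn":-1.25, "aperture":0.045}]}}

```text
time: 6.9
ee_pos: [0.5025, -0.0386, 0.1097]
tcp_rot: [-179.9, -0.1, -119.7]
wrist_force: [-2.3, -9.3, 5.7]
opening: 0.0548
grasp_force: 48.3
```

```bash
python3 -c "
from h import *
o=bot.get_obs();print(o['wrist_force'],o['torque'],o['q'][5])"
```

```text
[-2.25409869 -9.30437879  5.71118834] [-1.70289669  0.34046363 -0.19037187] -64.63589524009922
```

>>> {"name": "pendant", "arguments": {"plan": [{"turn":-0.75, "aperture":0.045}, {"turn":-1, "aperture":0.045}, {"turn":-1, "aperture":0.045}]}}

```text
time: 7.15
ee_pos: [0.5026, -0.0388, 0.1097]
tcp_rot: [-179.9, -0.1, -115.8]
wrist_force: [-1.3, -9.2, 6.1]
opening: 0.0552
grasp_force: 48.5
```

```bash
python3 -c "
from h import *
o=bot.get_obs();print(o['wrist_force'],o['torque'],o['q'][5])"
```

```text
[-1.28108391 -9.23632888  6.10497387] [-1.80064796  0.24451276 -0.91122673] -68.52800557592634
```

The torque rose to 0.9 N m, so this is the stop, 84° from the start. I'll ease off slightly, relieve the side force, then lift.

>>> {"name": "pendant", "arguments": {"plan": [{"xyz":[1.8, -0.9, 0], "turn":0.75, "aperture":0.045}, {"xyz":[1.8, -0.9, 0], "turn":0.75, "aperture":0.045}, {"xyz":[1.8, -0.9, 0], "turn":0.75, "aperture":0.045}]}}

```text
time: 7.4
ee_pos: [0.5029, -0.0394, 0.1097]
tcp_rot: [-179.9, 0.0, -118.7]
wrist_force: [1.2, -2.1, 5.5]
opening: 0.0552
grasp_force: 48.3
```

>>> {"name": "pendant", "arguments": {"plan": [{"xyz":[0, 0, -3], "aperture":0.045}, {"xyz":[0, 0, -6], "aperture":0.045}, {"xyz":[0, 0, -10], "aperture":0.045}, {"xyz":[0, 0, -15], "aperture":0.045}, {"xyz":[0, 0, -20], "aperture":0.045}]}}

```text
time: 7.82
ee_pos: [0.5019, -0.039, 0.129]
tcp_rot: [179.9, -0.0, -118.6]
wrist_force: [-0.4, -0.4, -1.1]
opening: 0.0551
grasp_force: 50.8
```

>>> {"name": "pendant", "arguments": {"plan": [{"xyz":[0, 0, -12], "aperture":0.045}, {"xyz":[0, 0, -27], "aperture":0.045}, {"xyz":[0, 0, -45], "aperture":0.045}, {"xyz":[0, 0, -63], "aperture":0.045}, {"xyz":[0, 0, -75], "aperture":0.045}]}}

```text
time: 8.23
ee_pos: [0.5025, -0.0391, 0.2068]
tcp_rot: [-179.9, 0.1, -118.7]
wrist_force: [-0.6, 0.5, -1.7]
opening: 0.0549
grasp_force: 50.8
```

>>> {"name": "pendant", "arguments": {"plan": [{"xyz":[0, 0, -3], "aperture":0.045}, {"xyz":[0, 0, -3], "aperture":0.045}, {"xyz":[0, 0, -3], "aperture":0.045}, {"xyz":[0, 0, -3], "aperture":0.045}, {"xyz":[0, 0, -3], "aperture":0.045}]}}

```text
time: 8.65
ee_pos: [0.5019, -0.0391, 0.2061]
tcp_rot: [179.9, -0.0, -118.7]
wrist_force: [-0.5, -0.6, -2.0]
opening: 0.0544
grasp_force: 50.8
```

```bash
python3 -c "
from h import *
import cv2
a=bot.camera('scene')[100:210,256:376]
cv2.imwrite('pics/s6.png',cv2.resize(a,None,fx=5,fy=5,interpolation=cv2.INTER_CUBIC))"
```

```text
(no output)
```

View pics/s6.png

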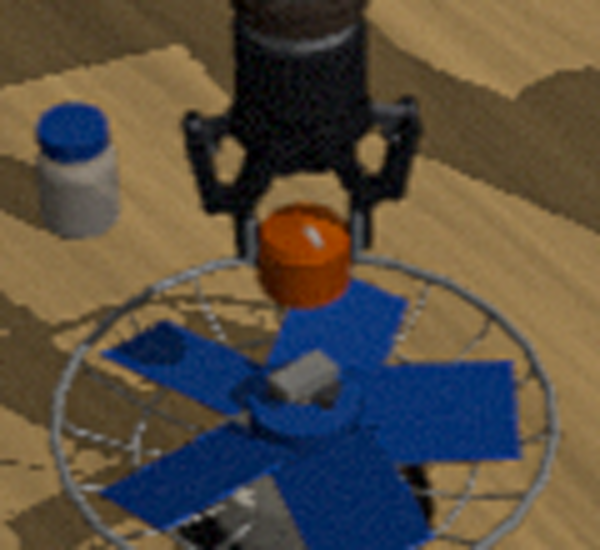

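The cap, at (305,255), is upright in the gripper about 97 mm above its seat, and the bare stub shows at (305,375). I'll hand the job in.

```bash
python3 -c "
from workcell import bot
print(bot.job_done())"
```

```text
the job is handed in; nothing more can be done
None
```

The cap loosened counter-clockwise: I turned it about 84° to its stop, lifted it off, and handed the job in with it gripped upright about 97 mm above its seat. The screwdriver, tin, jar and wrench were left alone; the result of the judging was not shown.

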